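# Take the long objective off the microscope's turret

## Robot

A 6-joint arm with a two-finger parallel gripper is mounted at the origin on a cart in front of the work surface, level with it; the furniture and walls round the work are solid. World frame = base frame: x ahead of the robot, y to its left, z up, the work surface at z = 0. Lengths are in m, angles in rad, forces in N, time in s.
With the tool pointing down it reaches from about 0.325 to 0.85 m from the base axis. Payload 15.5 kg.
Tool frame: the origin (TCP) lies on the mounting face of the last link; the fingertips stand env.tip_extent ahead of it and the grasp point (between the pads) lies 172 mm ahead of it (env.tip_extent is the distance from the TCP to the fingertips, in m); z points along the fingers, y is the line along which they close (so a half turn about z gives the same grasp; the last joint's range is limited). The gripper opens to 91 mm and grips with 3 to 60 N. Pads are 32 mm wide; open, the fingers measure 118 mm over their backs; the gripper's body (76 mm by 178 mm) begins 60 mm behind the grasp point.
Start: joints at [1.244, 0.494, 1.345, -0, 1.302, -0.096], TCP at [0.143, 0.608, 0.405] pointing down, gripper open.
Joint ranges: [-2.91, 2.91], [-0.82, 2.16], [0.22, 2.67], [-1.22, 4.37], [0.12, 2.79], [-3.08, 3.08]. Speed limits (rad/s): [1.89, 1.89, 2.57, 3.01, 3.01, 3.01].

## Interface

Orientations are given as a unit quaternion [w, x, y, z].
In Python, from rig import status, eyes, env, nets gives the robot as it stands.
- The arm moves only by the tool arm_command, never from a script. Its arguments are lists of equal length, an entry for each row: "delta_pos": the shift along the tool's x, y, z in m, a list of three; "roll": the turn about the tool's z in rad. A call has 1 to 12 rows; each row shifts and turns the commanded pose from where the row before left it, along the tool's axes as they then stand; what a row does not reach is not made up. A row lasts 1/12 s, in which the tool goes at most 41.7 mm and 7.16 degrees, less where a joint would pass 70% of its speed; a pose out of reach is approached as far as the arm can. A call with a gripper value outside its range is refused whole. "fingers" is the opening, from -1 (shut) to 1 (fully open), set as the call begins (left out, the last holds). The fingers move at their own pace and stop on an object; the grip force is fixed at half the most. Time passes only in rows, so rows that do not move let the fingers close. It gives the time, the measured TCP pose, the force, the opening and the grip force at its end, in the units of the state.
- status.read_state(): the state, without advancing time (a new reading comes with each control period).
- eyes.get_image(name): name is "scene" or "side" or "wrist"; returns a dict with "pixels" (384x512x3 uint8, blue, green, red), "z_map" (384x512 float32, m along the optical axis (not along the pixel's ray), 0 where there is no reading), "fx", "fy", "cx", "cy" (pixels), "R" (3x3) and "t" (3): a world point X has camera coordinates R X + t. Camera axes: x right, y down, z forward; pixel columns grow to the right and rows downward; lengths in m; the calibration is good to about 2 mm. A picture is of the moment at which its call begins.
- env.hand_in(): hands the job in; it is judged then, once.
Trained networks look in a picture, given as the dict that the camera call returned (one of the last four; its "shot" number tells which), for a name from the list of things; names that differ only in an ending like _2 or _b are one class to them, and where a whole thing is asked for, a point or a joint stands for the part that bears it (a point fixed in the world has none). Each returns a list of dicts, best first, with "conf" (0 to 1); they miss things now and then, are a little off and sometimes report something else, mostly with a low value. They report only what shows in the picture. A call takes as long as a camera call.
- nets.silhouettes(picture, label): "pixels" (384x512 bool, what is visible of it) and "xy" ([column, row] in pixels, amid what is visible of it).
The state is a dict: "clock": time; "joints": joint angles; "joint_vel": joint speeds; "joint_efforts": joint torques, N m; "tcp_pos": TCP position; "ee_rot": TCP orientation; "contact_force": force on the tool from outside, world axes, zero at the start; "torque": the same for the moment, N m; "opening": opening from 0.0 (shut) to 1.0 (fully open); "finger_force": force on a finger pad.
Only numpy, scipy, OpenCV 4.12 (cv2) and the standard library are available. Lean on these libraries where they do the work, as an engineer would, in place of code of your own. Each camera call takes 0.05 s, during which the arm holds its last target. There are 200 camera calls.

## Task

Take the longest objective off the microscope: turn the turret by the bar handle at its centre until that objective clicks in at the front, where it stands upright, then unscrew it there anticlockwise, lift it out and stand it upright, threaded end down, inside the small black tray. Never turn the turret by its objectives, do not drop the objective, and leave the other things on the bench alone.

Things in the scene. Friction and masses are not known exactly. Their poses are not given: they have to be found in the camera images.
- microscope: White microscope base, fixed, stage off: 245 mm deep (front face 105 mm before the turret's centre, back 140 mm behind), 150 mm wide (196 over the focus knobs); at the back 76 mm high. Origin: the turret's centre, 95 mm above the bench. z: the turret's axis, leaning 15 degrees from vertical to the back; -x to the front; y to the left for someone in front facing it.
- handle (a point): Centre of the black bar handle on the turret's hub, 31 mm from the microscope's origin along the axis. Bar: 12 mm thick, 46 long, 18 high; 23 mm below its centre is the hub (46 mm wide). Axes turn with the turret: z out along its axis, y along the bar, x across it; the long objective's port is on the -x side. Objectives' collars stand 41 mm or more from the axis, leaning outward.
- turret (a joint): Angle of the turret, 0 wherever it stood at the start, growing anticlockwise seen from above. It turns endlessly either way, with five clicks 72 degrees apart; about 0.25 N m leaves a click, and within some 20 degrees of a click it is drawn in by itself. It starts at another click than the long objective's front click, or between two clicks.
- port (a point): Foot of the long objective's port, on the turret's sloping face, 62 mm from its centre; turns with the turret. z: the port's axis, 15 degrees outward of the turret's. The port is a steel collar of 42 mm diameter with its rim 18 mm above this point along z, and a two-start right-hand thread inside, 19 mm of rise per turn.
- front_click (a point): Fixed point of the microscope: where the port's foot lies when it is clicked in at the front. There the port's axis and the objective are vertical and its rim is 18 mm above this point.
- long_objective: Long objective, 75 mm, 0.13 to 0.25 kg, plain metal. Origin: centre of its flat foot (threaded end); z to the nose. Threaded end 26 mm wide, to 17 mm; collar 38 mm wide, 17 to 21 mm; barrel 34 mm wide, 21 to 56 mm (grip); then tapers to the nose, 19 mm wide. Home: foot 1 mm above the port's foot. Anticlockwise from above it rises 19 mm a turn and is free after about 145 degrees, not before.
- objective_b: One of the other objectives, part of the turret: 42 mm above its port's rim (the long one 58 mm). Its origin is the turret's, not its own.
- objective_c: One of the other objectives, part of the turret: thick, blunt, 32 mm above its port's rim. Its origin is the turret's.
- objective_d: One of the other objectives, part of the turret: small, 24 mm above its port's rim. Its origin is the turret's.
- port_plug: Flat black plug in the fifth port, part of the turret, 8 mm above the port's rim. Its origin is the turret's.
- tray: Small black open tray with grey felt, fixed, 90 x 116 mm outside (x, y), walls 4 mm thick and 20 mm high. Origin: centre of its underside.
- tray_floor (a point): Centre of the tray's felt floor, 6 mm above the bench; axes as the tray. The floor measures 82 x 108 mm (x, y).
- loupe: Bystander: black loupe, 35 mm wide, 30 mm high, loose.
- tweezers: Bystander: steel tweezers, 122 mm long, 9 mm high, loose.
- objective_nose (a point): Centre of the long objective's nose, 75 mm from its foot along its z.

How it is judged:
On the way, in this order (a step that is already met when the one before it is completed fails the run):
1. the turret stands with the long objective's port clicked in at the front, the objective still screwed home (distance between port and front_click below 0.004 m and z of long_objective in the frame of port below 0.004 m), for 0.3 s.
2. the objective is unscrewed and lifted clear of the port, with the port still at the front (distance between port and front_click below 0.008 m and z of long_objective in the frame of port above 0.025 m), for 0.1 s.
At the end, for the whole second after the job is handed in: the long objective stands upright (within 5 degrees), threaded end down, at rest on the tray's felt floor, inside its walls (x of long_objective in the frame of tray_floor between -0.028 and 0.028 m and y of long_objective in the frame of tray_floor between -0.041 and 0.041 m and z of long_objective in the frame of tray_floor between -0.003 and 0.004 m and z of objective_nose in the frame of tray_floor above 0.07 m and angle between long_objective's own z axis and vertical below 0.09 rad and linear speed of long_objective below 0.01 m/s); the robot touches nothing.
It fails at once if another objective or the port plug is pushed (contact force between any of the fingers, the arm and objective_b above 4 N or contact force between any of the fingers, the arm and objective_c above 4 N or contact force between any of the fingers, the arm and objective_d above 4 N or contact force between any of the fingers, the arm and port_plug above 4 N).
It fails at once if the long objective is gripped or pushed while it is in the turret and its port is not at the front (contact force between any of the fingers, the arm and long_objective above 4 N and distance between port and front_click above 0.012 m and distance between long_objective and port below 0.015 m).
It fails at once if the objective is dropped (it falls free from more than some 8 mm) (contact force between the fingers and long_objective below 0.2 N and linear speed of long_objective above 0.4 m/s and distance between long_objective and port above 0.03 m).
It fails at once if the loupe or the tweezers are moved by over 20 mm (distance of any of loupe, tweezers from where it was at the start of the episode above 0.02 m).
It also fails if it takes over 70 s, if anything falls off the work surface, if the arm or the gripper's body presses on something with over 40 N, if the wrist force passes 120 N, or if a joint passes its speed limit or range.

## Working session

There is one attempt and no reset: what is moved stays moved. The work goes in short steps, Python scripts to look and compute and a tool call to move; the robot and the scene stay as the last step left them, time stands still between calls to the robot, and variables do not carry over. Pictures are saved under pics/ and viewed, at most 10 in all, crops included, and the job is handed in when it is done.

Besides the shell and the picture viewer there is one more tool, called as a command line: name --pt "numbers of a row" for each row, then --argument value for the rest. arm_command: Moves the arm, as the interface text tells. Its arguments: {"type":"object","properties":{"delta_pos":{"type":"array","items":{"type":"array","items":{"type":"number"}}},"roll":{"type":"array","items":{"type":"number"}},"fingers":{"type":"number"}},"required":["delta_pos","roll"]}

```bash
ls; mkdir -p pics; cat > h.py <<'E'
import numpy as np, cv2
from rig import status, eyes, env, nets
def world(p,mask):
    v,u=np.nonzero(mask&(p["z_map"]>0)); z=p["z_map"][v,u]
    C=np.c_[(u-p["cx"])/p["fx"]*z,(v-p["cy"])/p["fy"]*z,z]
    return (C-np.array(p["t"]))@np.array(p["R"])
def proj(p,X):
    c=np.array(p["R"])@np.array(X)+np.array(p["t"]); return np.array([p["fx"]*c[0]/c[2]+p["cx"],p["fy"]*c[1]/c[2]+p["cy"]])
E
python3 - <<'E'
from h import *
print(status.read_state(), env.tip_extent)
ims=[]
for n in ["scene","side","wrist"]:
    p=eyes.get_image(n); ims.append(p["pixels"]); R=np.array(p["R"]);print(n,"cam at",-R.T@p["t"],"fwd",R[2],p["fx"])
    for l in ["microscope","handle","long_objective","objective_b","objective_c","objective_d","port_plug","tray","loupe","tweezers"]:
        for r in nets.silhouettes(p,l)[:2]:
            if r["conf"]<.3: continue
            W=world(p,r["pixels"])
            print(n,l,round(r["conf"],2),np.round(r["xy"]),len(W),np.round(np.median(W,0),3) if len(W) else "",np.round(np.percentile(W,[2,98],axis=0),3).tolist() if len(W) else "")
a=np.hstack(ims[:2]); cv2.imwrite("pics/a.png",cv2.resize(a,(800,300))); cv2.imwrite("pics/scene.png",ims[0]);cv2.imwrite("pics/side.png",ims[1]);cv2.imwrite("pics/wrist.png",ims[2])
E
```

```text
pics
{'clock': 0.0, 'joints': array([ 1.24447921e+00,  4.94188439e-01,  1.34618294e+00,  7.31067812e-06,
        1.30248974e+00, -9.54796603e-02]), 'joint_vel': array([-3.35977530e-04, -5.85646941e-04, -1.45137060e-03,  1.00452575e-03,
        8.24406275e-05, -1.89196892e-04]), 'joint_efforts': array([ 2.96578779e-03, -8.78825641e+01, -3.81866026e+01,  7.08927121e-02,
        5.28954493e-02, -9.74756881e-05]), 'tcp_pos': array([0.14292549, 0.60826798, 0.4041173 ]), 'ee_rot': array([-1.36214784e-04,  1.15163582e-01,  9.93346338e-01, -6.19440699e-04]), 'contact_force': array([-0.59927527,  0.00955842,  0.00578826]), 'torque': array([-0.00267689, -0.03624501,  0.01662353]), 'finger_force': 0.0, 'opening': 1.0016209598925632} 0.1908
scene cam at [ 0.11644361 -0.30993516  0.70101174] fwd [ 0.46276011  0.57142603 -0.67773548] 435.72477886564536
scene microscope 0.79 [307. 262.] 5238 [0.49  0.032 0.051] [[0.437, -0.015, 0.013], [0.673, 0.136, 0.078]]
scene handle 0.79 [298. 230.] 4121 [0.515 0.058 0.096] [[0.463, -0.004, 0.073], [0.603, 0.124, 0.145]]
scene long_objective 0.93 [290. 190.] 4
[... 2366 characters left out ...]
jective_d 0.67 [316. 224.] 278 [0.561 0.001 0.102] [[0.548, -0.007, 0.088], [0.577, 0.021, 0.114]]
side port_plug 0.49 [308. 208.] 100 [0.599 0.066 0.089] [[0.59, 0.055, 0.081], [0.62, 0.085, 0.094]]
side tray 0.65 [234. 200.] 637 [0.555 0.315 0.007] [[0.517, 0.253, 0.001], [0.625, 0.354, 0.02]]
side loupe 0.77 [181. 235.] 289 [0.393 0.205 0.019] [[0.38, 0.198, -0.0], [0.413, 0.229, 0.029]]
side loupe 0.47 [274. 184.] 402 [0.565 0.133 0.122] [[0.548, 0.123, 0.098], [0.585, 0.15, 0.144]]
side tweezers 0.81 [196. 275.] 386 [0.371 0.089 0.005] [[0.325, 0.068, -0.0], [0.423, 0.106, 0.009]]
wrist cam at [0.06776087 0.62636184 0.38355888] fwd [ 0.26771692 -0.06213477 -0.96149203] 278.1925405196238
```

```bash
python3 - <<'E'
import cv2,numpy as np
s=cv2.imread("pics/scene.png");d=cv2.imread("pics/side.png")
a=cv2.resize(s[150:320,170:410],None,fx=3.3,fy=3.3,interpolation=cv2.INTER_CUBIC)
cv2.imwrite("pics/v1.png",a)
E
```

```text
(no output)
```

View pics/v1.png

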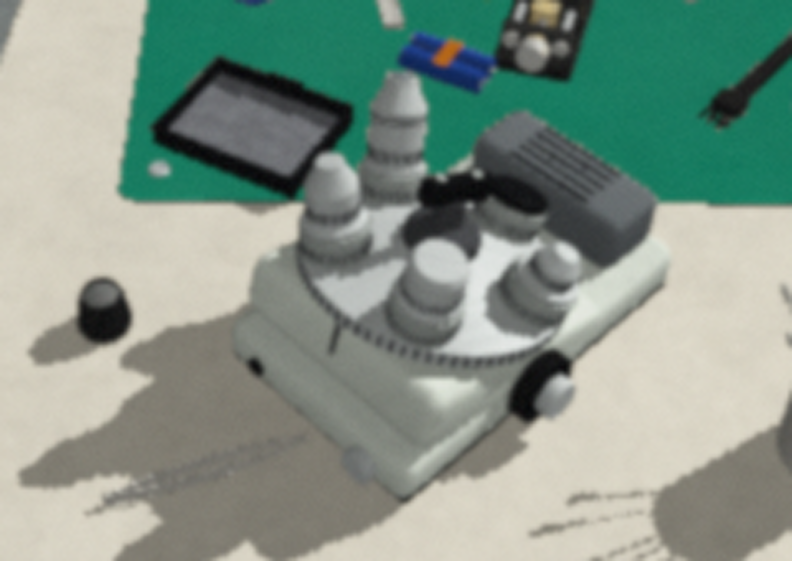

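The picture (crop, scale 3.3) shows the long objective at the back left (crop 397,130). objective_b stands at the left (330,205), the blunt one at the front (430,285), the small one at the right (555,280), and the plug at the back right (512,210). The black bar is at (455,188), the front index mark at (335,335), and the tray at the upper left. The microscope faces the robot. I'll bring the wrist camera over it.

arm_command --pt "-0.02 -0.019 0" --pt "-0.02 -0.019 0" --pt "-0.02 -0.019 0" --pt "-0.02 -0.019 0" --pt "-0.02 -0.019 0" --pt "-0.02 -0.019 0" --pt "-0.02 -0.019 0" --pt "-0.02 -0.019 0" --pt "-0.02 -0.019 0" --pt "-0.02 -0.019 0" --pt "-0.02 -0.019 0" --pt "-0.02 -0.019 0" --roll '[0,0,0,0,0,0,0,0,0,0,0,0]'

```text
clock: 2.65
tcp_pos: [0.325, 0.3304, 0.4049]
ee_rot: [0.0, 0.115, 0.993, 0.0]
contact_force: [0.6, -0.4, -0.2]
opening: 0.999
finger_force: 0.0
```

arm_command --pt "-0.02 -0.019 0" --pt "-0.02 -0.019 0" --pt "-0.02 -0.019 0" --pt "-0.02 -0.019 0" --pt "-0.02 -0.019 0" --pt "-0.02 -0.019 0" --pt "-0.02 -0.019 0" --pt "-0.02 -0.019 0" --pt "-0.02 -0.019 0" --pt "-0.02 -0.019 0" --pt "-0.02 -0.019 0" --pt "-0.01 -0.019 0" --roll '[0,0,0,0,0,0,0,0,0,0,0,0]'

```text
clock: 3.65
tcp_pos: [0.4978, 0.0554, 0.4049]
ee_rot: [0.001, 0.115, 0.993, 0.0]
contact_force: [-0.4, 0.5, -0.1]
opening: 1.001
finger_force: 0.0
```

```bash
python3 - <<'E'
from h import *
import pickle
p=eyes.get_image("wrist"); out={"p":p,"m":{}}
for l in ["handle","long_objective","objective_b","port_plug","microscope"]:
    for i,r in enumerate(nets.silhouettes(p,l)[:4]):
        if r["conf"]<.3: continue
        out["m"][l+str(i)]=r["pixels"]
        W=world(p,r["pixels"])
        print(l,i,round(r["conf"],2),np.round(r["xy"]),len(W),np.round(np.median(W,0),3) if len(W) else "",np.round(np.percentile(W,[2,98],axis=0),3).tolist() if len(W) else "")
pickle.dump(out,open("w1.pkl","wb"))
cv2.imwrite("pics/w1.png",p["pixels"])
E
```

```text
handle 0 0.9 [273. 199.] 12074 [0.519 0.072 0.094] [[0.465, 0.0, 0.062], [0.594, 0.144, 0.149]]
long_objective 0 0.5 [346. 214.] 46 [0.552 0.148 0.096] [[0.494, 0.113, 0.09], [0.558, 0.152, 0.226]]
long_objective 1 0.46 [230. 247.] 526 [0.559 0.014 0.101] [[0.548, -0.005, 0.091], [0.574, 0.03, 0.111]]
objective_b 0 0.87 [310. 176.] 1315 [0.489 0.11  0.138] [[0.477, 0.094, 0.111], [0.507, 0.126, 0.151]]
objective_b 1 0.71 [230. 249.] 468 [0.558 0.015 0.101] [[0.549, -0.003, 0.094], [0.572, 0.029, 0.111]]
objective_b 2 0.56 [232. 198.] 1375 [0.492 0.035 0.139] [[0.479, 0.016, 0.106], [0.511, 0.051, 0.142]]
microscope 0 0.98 [274. 143.] 6163 [0.466 0.07  0.07 ] [[0.439, -0.001, 0.028], [0.671, 0.143, 0.076]]
```

View pics/w1.png

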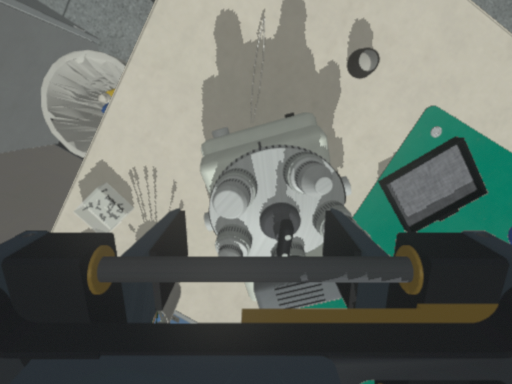

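The wrist view shows the microscope front facing up in the picture (towards the robot). The hub and bar are at (284,225), objective_b at (310,175), the blunt one at (232,195), the small one at (232,240), and the tray at (433,183). Next I'll fit the turret model to the depth clouds.

```bash
cat > fit.py <<'E'
from h import *
from scipy.optimize import least_squares
from scipy.spatial.transform import Rotation as Ro
T15=np.radians(15)
def frame(cx,cy,yaw): # turret frame at angle 0 (x to back)
    return Ro.from_euler("z",yaw)*Ro.from_euler("y",T15), np.array([cx,cy,.095])
def prof(s): return np.interp(s,[17,21,21.1,56,75],[19,19,17,17,9.5])
def portframe(cx,cy,yaw,a,h,r=.062):  # a: port angle measured from front, ccw
    R,c=frame(cx,cy,yaw); R=R*Ro.from_euler("z",a)
    return R*Ro.from_euler("y",-T15), c+R.apply([-r,0,h])
def res(q,face,longp,colp):
    cx,cy,yaw,a,h=q; R,c=frame(cx,cy,yaw)
    f=R.inv().apply(face-c); rho=np.hypot(f[:,0],f[:,1])
    rf=(f[:,2]-h)*np.cos(T15)+np.sin(T15)*(rho-.062)
    P,o=portframe(cx,cy,yaw,a,h); l=P.inv().apply(longp-o)
    rl=np.hypot(l[:,0],l[:,1])-prof(l[:,2]*1e3-1)/1e3
    rl=np.where((l[:,2]<.018),0,rl)
    return rf,rl,l
E
python3 - <<'E'
from fit import *
import pickle
ps=[eyes.get_image(n) for n in ("scene","side")]; w=pickle.load(open("w1.pkl","rb"))
T=[];L=[];
for p in ps:
    h=nets.silhouettes(p,"handle"); l=nets.silhouettes(p,"long_objective")
    k=np.ones((3,3),np.uint8)
    er=lambda m:cv2.erode(m.astype(np.uint8),k)>0
    print([ (round(x["conf"],2),np.round(x["xy"])) for x in h[:1]+l[:2]])
    if h:T.append(world(p,er(h[0]["pixels"])))
    if l and l[0]["conf"]>.5:L.append(world(p,er(l[0]["pixels"])))
T.append(world(w["p"],w["m"]["handle0"]))
pickle.dump((T,L,[{k:p[k] for k in p} for p in ps]),open("cl.pkl","wb"))
for t in T:
    R,c=frame(.535,.065,.05); f=R.inv().apply(t-c); rho=np.hypot(f[:,0],f[:,1])
    for lo in range(0,100,10):
        s=(rho*1e3>=lo)&(rho*1e3<lo+10); print(lo,s.sum(),np.round(np.percentile(f[s,2]*1e3,[5,25,50,75,95])).tolist() if s.sum() else "")
E
```

```text
[(0.87, array([298., 228.])), (0.56, array([290., 192.]))]
[(0.98, array([282., 226.])), (0.61, array([274., 187.]))]
0 90 [9.0, 10.0, 13.0, 19.0, 26.0]
10 128 [-3.0, 6.0, 9.0, 11.0, 32.0]
20 180 [-8.0, -6.0, -4.0, 8.0, 31.0]
30 227 [-11.0, -9.0, -8.0, -6.0, -4.0]
40 364 [-14.0, -11.0, -8.0, 2.0, 13.0]
50 799 [-16.0, -11.0, -0.0, 11.0, 36.0]
60 1204 [-23.0, -17.0, -5.0, 13.0, 34.0]
70 707 [-22.0, -12.0, 5.0, 22.0, 37.0]
80 29 [-3.0, 4.0, 18.0, 30.0, 37.0]
90 0 
0 150 [8.0, 18.0, 26.0, 34.0, 40.0]
10 167 [-5.0, 1.0, 9.0, 33.0, 39.0]
20 89 [-9.0, -7.0, -6.0, 0.0, 36.0]
30 121 [-12.0, -10.0, -9.0, -7.0, -5.0]
40 247 [-14.0, -12.0, -8.0, 2.0, 11.0]
50 608 [-17.0, -14.0, 1.0, 10.0, 35.0]
60 1206 [-26.0, -19.0, -8.0, 11.0, 33.0]
70 773 [-24.0, -14.0, 2.0, 19.0, 32.0]
80 3 [-16.0, -11.0, -4.0, -3.0, -3.0]
90 0 
0 420 [3.0, 8.0, 9.0, 27.0, 41.0]
10 970 [-7.0, -5.0, 7.0, 38.0, 42.0]
20 917 [-9.0, -8.0, -6.0, 5.0, 35.0]
30 979 [-12.0, -10.0, -8.0, -6.0, 7.0]
40 1476 [-14.0, -11.0, -7.0, 7.0, 35.0]
50 2299 [-17.0, -11.0, 0.0, 16.0, 35.0]
60 2695 [-23.0, -18.0, -7.0, 21.0, 38.0]
70 1656 [-24.0, -17.0, -0.0, 29.0, 43.0]
80 615 [-24.0, -19.0, -18.0, 3.0, 36.0]
90 32 [-95.0, -41.0, -20.0, -19.0, -19.0]
```

```bash
python3 - <<'E'
from fit import *
import fit,pickle
T,L,ps=pickle.load(open("cl.pkl","rb"))
r0=.062*np.cos(T15); h0=-.062*np.sin(T15)
def dists(q,X):
    cx,cy,yaw,a=q; R,c=frame(cx,cy,yaw); f=R.inv().apply(X-c); rho=np.hypot(f[:,0],f[:,1])
    ds=[np.where((rho>.026)&(rho<.085),f[:,2]*np.cos(T15)+np.sin(T15)*rho,.05)]
    # hub cyl r 23, top z=.008
    ds.append(np.where(f[:,2]<.009,np.where(f[:,2]>-.004,rho-.023,.05),.05)); ds.append(np.where(rho<.022,f[:,2]-.008,.05))
    for k in range(5):
        P,o=portframe(cx,cy,yaw,a+k*2*np.pi/5,h0,r0); l=P.inv().apply(X-o); rr=np.hypot(l[:,0],l[:,1])
        ds.append(np.where((l[:,2]>.001)&(l[:,2]<.0175),rr-.021,.05))
        if k==0: ds.append(np.where((l[:,2]>.018)&(l[:,2]<.077),rr-prof(l[:,2]*1e3-1)/1e3,.05)); ds.append(np.where(rr<.0095,l[:,2]-.076,.05))
    # bar: along y of turret frame turned by a
    b=(Ro.from_euler("z",-a)).apply(f)-[0,0,.031]
    e=np.abs(b)-[.006,.023,.009]; o=np.linalg.norm(np.maximum(e,0),axis=1)+np.minimum(e.max(1),0)
    ds.append(o)
    D=np.array(ds); i=np.abs(D).argmin(0); return D[i,np.arange(len(X))],i
def fitq(X,q):
    return least_squares(lambda q:np.clip(dists(q,X)[0],-.02,.02)*1e3,q,loss="cauchy",f_scale=1.5,x_scale=[.005,.005,.05,.05],diff_step=1e-4)
sets={"scene":[T[0],L[0]],"side":[T[1],L[1]],"wrist":[T[2]]}
best={}
def multi(X):
    X=X[X[:,2]<.185]
    c=[]
    for a in np.radians(np.arange(-175,-75,15)):   # long is back-left
        s=fitq(X,[.533,.066,.03,a]); c.append(s)
    s=min(c,key=lambda s:s.cost); d,i=dists(s.x,X); return s,d,i,len(X)
for n,X in list(sets.items())+[("all",[T[0],T[1],T[2][::2],L[0],L[1]])]:
    s,d,i,N=multi(np.vstack(X)); print(n,np.round(s.x,4),np.degrees(s.x[2:]).round(1),"cost/N",round(s.cost/N,3),"med",np.round(np.median(abs(d))*1e3,2),"frac<3mm",np.mean(abs(d)<.003).round(2),np.bincount(i))
    cx,cy,yaw,a=s.x
    P,o=portframe(cx,cy,yaw,a,h0,r0); print("  nose",np.round(o+P.apply([0,0,.076]),3),"handle",np.round(frame(cx,cy,yaw)[0].apply([0,0,.031])+[cx,cy,.095],3),"front",np.round([cx-.062*np.cos(yaw),cy-.062*np.sin(yaw)],3))
E
```

```text
scene [ 0.5447  0.0736  0.0405 -1.9154] [   2.3 -109.7] cost/N 2.242 med 1.38 frac<3mm 0.63 [2460  177  154  133  359    0  159  148  158  148  192]
  nose [0.582 0.15  0.143] handle [0.553 0.074 0.125] front [0.483 0.071]
side [ 0.5441  0.0736 -0.0217 -3.1092] [  -1.2 -178.1] cost/N 2.804 med 2.73 frac<3mm 0.51 [2211  153   54   84   46    0   50  196  202  206  443]
  nose [0.636 0.074 0.13 ] handle [0.552 0.073 0.125] front [0.482 0.075]
wrist [ 0.5437  0.0735  0.0481 -1.9197] [   2.8 -110. ] cost/N 2.25 med 1.66 frac<3mm 0.65 [7827  621  579  382   10    0  336  332  425  189 1359]
  nose [0.581 0.15  0.143] handle [0.552 0.074 0.125] front [0.482 0.071]
all [ 0.5446  0.0735  0.038  -1.9133] [   2.2 -109.6] cost/N 2.266 med 1.57 frac<3mm 0.63 [8543  617  461  376  641    0  530  530  592  325 1148]
  nose [0.582 0.15  0.143] handle [0.553 0.074 0.125] front [0.483 0.071]
```

```bash
python3 - <<'E'
from fit import *
s=status.read_state(); print(s["joints"].round(3),s["tcp_pos"].round(4),s["opening"],s["clock"])
a=np.radians(-109.8); R,c=frame(.5443,.0735,.043)
for t in (0,20,40,60,80,100,110):
    d=(R*Ro.from_euler("z",a+np.radians(t))).apply([0,1,0]); n=(R*Ro.from_euler("z",a+np.radians(t))).apply([1,0,0]); print(t,"bar yaw",np.degrees(np.arctan2(d[1],d[0])).round(1),"bar dir",d.round(2),"x dir",n.round(2))
print("handle",c+R.apply([0,0,.031]))
Rt=Ro.from_quat(np.r_[s["ee_rot"][1:],s["ee_rot"][0]]); y=Rt.apply([0,1,0]); print("tool y yaw",np.degrees(np.arctan2(y[1],y[0])))
print("delta tool to handle",Rt.inv().apply(c+R.apply([0,0,.031])-s["tcp_pos"]).round(4))
E
```

```text
[-0.004  0.318  1.648 -0.     1.175 -1.345] [0.4961 0.0575 0.4048] 1.0011089177709203 4.25
0 bar yaw -18.0 bar dir [ 0.92 -0.3  -0.24] x dir [-0.29 -0.95  0.09]
20 bar yaw 2.7 bar dir [ 0.96  0.05 -0.26] x dir [ 0.05 -1.   -0.  ]
40 bar yaw 23.3 bar dir [ 0.89  0.38 -0.24] x dir [ 0.37 -0.92 -0.09]
60 bar yaw 43.6 bar dir [ 0.71  0.68 -0.2 ] x dir [ 0.66 -0.74 -0.17]
80 bar yaw 63.5 bar dir [ 0.44  0.89 -0.13] x dir [ 0.86 -0.46 -0.22]
100 bar yaw 83.0 bar dir [ 0.12  0.99 -0.04] x dir [ 0.96 -0.13 -0.26]
110 bar yaw 92.7 bar dir [-0.05  1.    0.  ] x dir [ 0.96  0.05 -0.26]
handle [0.55231597 0.0738449  0.1249437 ]
tool y yaw 76.82224763018698
delta tool to handle [-0.051   0.0288  0.2798]
```

arm_command --pt "-0.017 0.0096 0" --pt "-0.017 0.0096 0" --pt "-0.017 0.0096 0" --pt "0 0 0" --pt "0 0 0" --pt "0 0 0" --pt "0 0 0" --pt "0 0 0" --pt "0 0 0" --pt "0 0 0" --pt "0 0 0" --pt "0 0 0" --roll '[0,0,0,0.12,0.12,0.12,0.12,0.12,0.12,0.12,0.12,0.12]' --fingers -0.43

```text
clock: 5.25
tcp_pos: [0.5524, 0.0736, 0.4047]
ee_rot: [-0.0, 0.612, 0.791, -0.0]
contact_force: [-0.7, -0.7, -0.2]
opening: 0.285
finger_force: 0.0
```

arm_command --pt "0 0 0" --pt "0 0 0" --pt "0 0 0" --pt "0 0 0" --pt "0 0 0" --pt "0 0 0" --pt "0 0 0" --pt "0 0 0" --pt "0 0 0" --pt "0 0 0" --pt "0 0 0" --pt "0 0 0" --roll '[0.12,0.12,0.12,0.12,0.12,0.12,0.12,0.12,0.12,0.12,0.12,0.12]'

```text
clock: 6.25
tcp_pos: [0.5524, 0.0736, 0.4047]
ee_rot: [-0.0, 0.982, 0.191, -0.0]
contact_force: [0.3, 0.1, -0.5]
opening: 0.282
finger_force: 0.0
```

arm_command --pt "0 0 0" --pt "0 0 0" --pt "0 0 0" --pt "0 0 0" --pt "0 0 0" --pt "0 0 0" --pt "0 0 0" --pt "0 0 0" --roll '[0.12,0.12,0.12,0.12,0.12,0.105,0,0]'

```text
clock: 6.92
tcp_pos: [0.5524, 0.0735, 0.4047]
ee_rot: [0.0, 0.988, -0.155, 0.0]
contact_force: [-0.0, -0.1, 0.1]
opening: 0.285
finger_force: 0.0
```

```bash
cat > where.py <<'E'
import sys
from fit import *
s=status.read_state(); Rt=Ro.from_quat(np.r_[s["ee_rot"][1:],s["ee_rot"][0]]); y=Rt.apply([0,1,0]); z=Rt.apply([0,0,1])
print("joints",s["joints"].round(3),"tcp",s["tcp_pos"].round(4),"y yaw",np.degrees(np.arctan2(y[1],y[0])).round(2),"z",z.round(3),"open",round(s["opening"]*91,1),"clock",s["clock"],"F",s["contact_force"].round(1),"ff",s["finger_force"])
t=eval("["+sys.argv[1]+"]") if len(sys.argv)>1 else None
if t: print("tool delta",Rt.inv().apply(np.array(t)-s["tcp_pos"]).round(4))
E
python3 where.py .5523,.0738,.30
```

```text
joints [ 0.025  0.398  1.515 -0.     1.229  1.906] tcp [0.5524 0.0735 0.4047] y yaw -107.79 z [ 0. -0. -1.] open 25.9 clock 6.9167 F [-0.  -0.1  0.1] ff 0.0
tool delta [-0.0002 -0.0002  0.1047]
```

arm_command --pt "0 0 0.02" --pt "0 0 0.02" --pt "0 0 0.02" --pt "0 0 0.015" --pt "0 0 0.012" --pt "0 0 0.012" --pt "0 0 0" --pt "0 0 0" --roll '[0,0,0,0,0,0,0,0]'

```text
clock: 7.58
tcp_pos: [0.5524, 0.0734, 0.3055]
ee_rot: [0.0, 0.988, -0.155, -0.001]
contact_force: [-0.0, -0.1, 0.5]
opening: 0.283
finger_force: 0.0
```

```bash
python3 - <<'E'
from h import *
p=eyes.get_image("scene")["pixels"]; q=eyes.get_image("side")["pixels"]
a=np.hstack([cv2.resize(x[130:290,220:380],(400,400),interpolation=cv2.INTER_CUBIC) for x in (p,q)])
cv2.imwrite("pics/v2.png",a)
E
python3 where.py .5523,.0738,.305
```

```text
joints [ 0.025  0.517  1.626 -0.     0.998  1.908] tcp [0.5527 0.0734 0.3065] y yaw -107.91 z [ 0.001  0.    -1.   ] open 25.7 clock 7.6833 F [ 0.5 -0.6  0.1] ff 0.0
tool delta [-0.0005 -0.0002  0.0015]
```

View pics/v2.png

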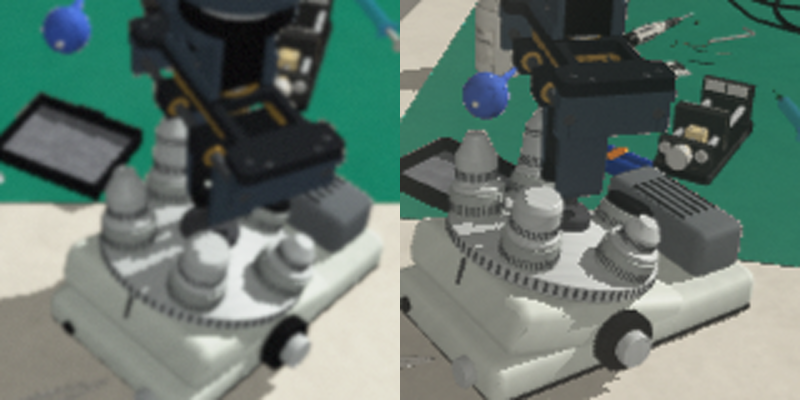

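arm_command --pt "0 0 0" --pt "0 0 0" --pt "0 0 0" --pt "0 0 0" --pt "0 0 0" --pt "0 0 0" --pt "0 0 0" --pt "0 0 0" --pt "0 0 0" --pt "0 0 0" --pt "0 0 0" --pt "0 0 0" --roll '[0,0,-0.088,-0.088,-0.088,-0.088,-0.088,-0.088,-0.088,-0.088,-0.088,-0.088]' --fingers -0.58

```text
clock: 8.68
tcp_pos: [0.5527, 0.0734, 0.3063]
ee_rot: [0.0, 0.96, 0.281, 0.001]
contact_force: [0.4, 1.9, 2.1]
opening: 0.216
finger_force: 8.5
```

```bash
python3 where.py .5523,.0738,.305; python3 - <<'E'
from h import *
for n in ("scene","side"):
    p=eyes.get_image(n)
    for l in ("long_objective","objective_b"):
        for r in nets.silhouettes(p,l)[:3]:
            W=world(p,r["pixels"]); print(n,l,round(r["conf"],2),np.round(r["xy"]),len(W),np.round(np.median(W,0),3) if len(W) else "")
E
```

```text
joints [0.025 0.517 1.626 0.    0.997 1.025] tcp [0.5527 0.0734 0.3063] y yaw -57.34 z [ 0.001  0.    -1.   ] open 19.6 clock 8.6833 F [0.4 1.9 2.1] ff 8.490297973912675
tool delta [-0.0001 -0.0005  0.0013]
scene long_objective 0.89 [276. 201.] 505 [0.52  0.132 0.13 ]
scene long_objective 0.63 [199. 245.] 274 [0.392 0.208 0.023]
scene long_objective 0.18 [306. 263.] 4928 [0.482 0.028 0.048]
scene objective_b 0.69 [281. 226.] 412 [0.474 0.064 0.137]
scene objective_b 0.61 [326. 237.] 470 [0.521 0.003 0.126]
scene objective_b 0.58 [337. 216.] 242 [0.593 0.03  0.096]
side long_objective 0.68 [257. 182.] 428 [0.521 0.133 0.136]
side long_objective 0.23 [280. 224.] 3489 [0.517 0.036 0.095]
side objective_b 0.88 [300. 221.] 494 [ 0.525 -0.002  0.12 ]
side objective_b 0.69 [320. 215.] 212 [0.595 0.03  0.094]
side objective_b 0.59 [258. 211.] 403 [0.476 0.058 0.133]
```

arm_command --pt "0 0 0" --pt "0 0 0" --pt "0 0 0" --pt "0 0 0" --pt "0 0 0" --pt "0 0 0" --pt "0 0 0" --pt "0 0 0" --pt "0 0 0" --pt "0 0 0" --pt "0 0 0" --pt "0 0 0" --roll '[-0.088,-0.088,-0.088,-0.088,-0.088,-0.088,-0.088,-0.088,-0.088,-0.088,-0.088,-0.088]'

```text
clock: 9.98
tcp_pos: [0.5524, 0.0732, 0.3064]
ee_rot: [0.0, 0.688, 0.726, 0.0]
contact_force: [-1.9, -8.4, 13.2]
opening: 0.212
finger_force: 28.2
```

arm_command --pt "0 0 0" --pt "0 0 0" --pt "0 0 0" --pt "0 0 0" --roll '[0,0,0,0]' --fingers -0.45

```text
clock: 10.32
tcp_pos: [0.5524, 0.0733, 0.3056]
ee_rot: [-0.0, 0.689, 0.724, -0.0]
contact_force: [-0.2, -0.2, 0.4]
opening: 0.272
finger_force: 0.0
```

```bash
python3 where.py .5523,.0738,.305; python3 - <<'E'
from h import *
for n in ("scene","side"):
    p=eyes.get_image(n)
    for l in ("long_objective",):
        for r in nets.silhouettes(p,l)[:3]:
            W=world(p,r["pixels"]); print(n,l,round(r["conf"],2),np.round(r["xy"]),len(W),np.round(np.median(W,0),3) if len(W) else "", np.round(np.percentile(W,[3,97],axis=0),3).tolist())
E
```

```text
joints [ 0.025  0.518  1.627 -0.     0.997 -0.025] tcp [0.5524 0.0733 0.3056] y yaw 2.84 z [-0. -0. -1.] open 24.8 clock 10.3167 F [-0.2 -0.2  0.4] ff 0.0
tool delta [ 0.0005 -0.0001  0.0006]
scene long_objective 0.91 [278. 222.] 541 [0.474 0.073 0.147] [[0.465, 0.064, 0.115], [0.49, 0.089, 0.171]]
side long_objective 0.57 [254. 199.] 642 [0.477 0.071 0.142] [[0.466, 0.063, 0.099], [0.527, 0.118, 0.17]]
```

arm_command --pt "0 0 -0.01" --pt "0 0 -0.02" --pt "0 0 -0.02" --pt "0 0 -0.02" --pt "0 0 -0.02" --pt "0 0 -0.01" --pt "0 0 0" --roll '[0,0,0,0,0,0,0]'

```text
clock: 11.1
tcp_pos: [0.5528, 0.0734, 0.4082]
ee_rot: [0.001, 0.689, 0.725, 0.001]
contact_force: [-0.1, 0.1, 0.2]
opening: 0.273
finger_force: 0.0
```

```bash
cat > upfit.py <<'E'
from fit import *
def upfit(W,z0,x0,y0):
    W=W[(W[:,2]>z0+.022)&(W[:,2]<z0+.074)&(np.hypot(W[:,0]-x0,W[:,1]-y0)<.03)]
    g=lambda q:(np.hypot(W[:,0]-q[0],W[:,1]-q[1])-prof((W[:,2]-z0)*1e3)/1e3)*1e3
    s=least_squares(g,[x0,y0],loss="soft_l1"); return s.x,np.median(abs(g(s.x))),len(W)
E
python3 where.py; python3 - <<'E'
from upfit import *
for n in ("scene","side","wrist"):
    p=eyes.get_image(n)
    if n=="scene": im=p["pixels"]
    for l in ("long_objective",):
        for r in nets.silhouettes(p,l)[:1]:
            W=world(p,r["pixels"]); print(n,l,round(r["conf"],2),np.round(r["xy"]),upfit(W,.096,.482,.071), np.percentile(W[:,2],98))
    if n=="wrist": im2=p["pixels"]
cv2.imwrite("pics/v3.png",np.hstack([cv2.resize(im[140:300,200:360],(400,400)),cv2.resize(im2,(400,300))[0:300] if 0 else cv2.resize(im2,(400,400))]))
E
```

```text
joints [ 0.025  0.394  1.511 -0.     1.233 -0.026] tcp [0.5528 0.0734 0.4082] y yaw 2.92 z [ 0.004  0.    -1.   ] open 24.8 clock 11.1 F [-0.1  0.1  0.2] ff 0.0
scene long_objective 0.96 [277. 222.] (array([0.4828228 , 0.08198558]), np.float64(0.7247213495318351), 447) 0.1716940959242976
side long_objective 0.65 [254. 200.] (array([0.48290466, 0.08179913]), np.float64(0.9568091555908442), 520) 0.17022463201258936
wrist long_objective 0.7 [178. 187.] (array([0.4830423 , 0.08126081]), np.float64(0.8745996792260975), 1386) 0.1704179092314604
```

View pics/v3.png

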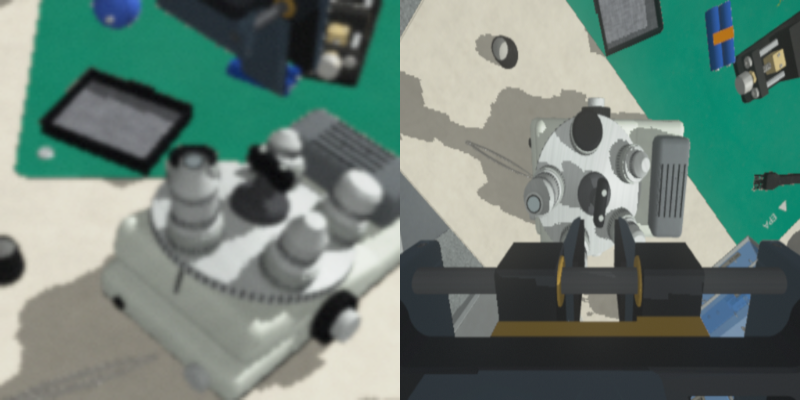

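The scene crop shows the long objective upright near the front, at (195,205). The front index mark at (180,275) looks offset from it. I'll check the angle against the mark and base edges.

```bash
python3 - <<'E'
from upfit import *
for n in ("scene","side","wrist"):
    p=eyes.get_image(n)
    r=nets.silhouettes(p,"long_objective")[0]
    print(n,upfit(world(p,r["pixels"]),.096,.482,.078))
    if n=="scene":
        m=np.zeros((384,512),bool); m[246:254,269:275]=1; W=world(p,m); print("mark",W.mean(0).round(4))
        g=cv2.cvtColor(p["pixels"],cv2.COLOR_BGR2GRAY); print(g[238:262,262:284:1])
    ms=nets.silhouettes(p,"microscope")[0]; W=world(p,ms["pixels"]); W=W[(W[:,2]>.005)&(W[:,2]<.06)]
    rect=cv2.minAreaRect(W[:,:2].astype(np.float32)*1000); print(" base rect",rect, "pred sides")
    # white front-ish: points with normals: simply front-most x per y bin
    for z0,z1 in((.01,.035),(.035,.06)):
        w=W[(W[:,2]>z0)&(W[:,2]<z1)]
        print("  ",z0,[(round(y,3),round(np.percentile(w[abs(w[:,1]-y)<.006,0],5),4)) for y in np.arange(.01,.15,.02) if (abs(w[:,1]-y)<.006).sum()>5])
E
```

```text
scene (array([0.48292019, 0.08212014]), np.float64(0.8882870234766804), 446)
mark [0.4606 0.0704 0.0777]
[[141 122 103  85  88  94  86  75  80  92  94  96 105 105 106 105 106 105
  107 102  96  96]
 [148 138 116  89  89  95  96  87  83  89  84  89  93  95  96  93  96  98
   99  92  86  89]
 [149 145 131 105  99  91  90  97  95  95  88  87  90  86  85  84  90  89
   93  89  84  94]
 [150 149 143 133 114  92  90 100 100 100 102  98  97  92  91  89  94  95
   99 102 107 119]
 [150 149 149 145 129 104  96  98  95 104 111 111 108 105 106 108 108 111
  122 140 149 161]
 [147 148 148 148 141 122 114  98  89 104 115 113 116 117 120 121 129 145
  160 181 192 197]
 [145 145 148 147 147 142 130 105  93 105 107 108 113 122 137 142 157 182
  194 200 204 205]
 [143 142 144 145 145 147 143 125 113 110  94  95 108 124 152 164 183 198
  202 204 204 203]
 [143 143 143 144 144 148 146 142 134 117  91  94 108 112 135 165 186 198
  203 204 205 203]
 [140 141 144 143 145 145 145 146 141 120  90 101 107  93 103 132 159 179
  194 203 204 205]
 [141 141 142 141 143 144 145 146 139 111  84 101 106  89  98 113
[... 2442 characters left out ...]
loat64(0.01), np.float64(0.451)), (np.float64(0.03), np.float64(0.447)), (np.float64(0.05), np.float64(0.4454)), (np.float64(0.07), np.float64(0.444)), (np.float64(0.09), np.float64(0.4429)), (np.float64(0.11), np.float64(0.443)), (np.float64(0.13), np.float64(0.4427))]
wrist (array([0.482, 0.078]), np.float64(nan), 0)
 base rect ((557.5756225585938, 87.63412475585938), (247.4296112060547, 169.33026123046875), 1.8163228034973145) pred sides
   0.01 [(np.float64(0.01), np.float64(0.4399)), (np.float64(0.09), np.float64(0.4405)), (np.float64(0.11), np.float64(0.436)), (np.float64(0.13), np.float64(0.4396))]
   0.035 [(np.float64(0.01), np.float64(0.4485)), (np.float64(0.03), np.float64(0.6162)), (np.float64(0.05), np.float64(0.6185)), (np.float64(0.07), np.float64(0.6211)), (np.float64(0.09), np.float64(0.4459)), (np.float64(0.11), np.float64(0.4456)), (np.float64(0.13), np.float64(0.4463))]
  return _methods._mean(a, axis=axis, dtype=dtype,
  ret = ret.dtype.type(ret / rcount)
```

```bash
python3 - <<'E'
from upfit import *
R,c=frame(.5443,.0735,.043)
for n in ("scene","side","wrist"):
    p=eyes.get_image(n)
    W=world(p,np.ones((384,512),bool)); f=R.inv().apply(W-c); rho=np.hypot(f[:,0],f[:,1])
    b=f[(rho<.03)&(f[:,2]>.026)&(f[:,2]<.042)]
    if len(b)>10:
        d,e=np.linalg.eigh(np.cov(b[:,:2].T)); print(n,"bar n",len(b),"mean",b.mean(0).round(4),"yaw in turret frame",np.degrees(np.arctan2(e[1,1],e[0,1])).round(1),np.sqrt(d).round(4))
    # objective tops angular positions: points well above face, by azimuth
    hgt=f[:,2]+np.tan(T15)*rho
    s=(rho>.045)&(rho<.1)&(hgt>.024)&(hgt<.08); az=np.degrees(np.arctan2(-f[s,1],-f[s,0]))
    hist,_=np.histogram(az,bins=np.arange(-180,181,10)); print(hist)
    for l in ("long_objective","objective_b","port_plug"):
        for r in nets.silhouettes(p,l)[:3]:
            if r["conf"]<.4: continue
            g=R.inv().apply(world(p,r["pixels"])-c); 
            if len(g): print("  ",l,round(r["conf"],2),"az of mean",np.degrees(np.arctan2(-g[:,1].mean(),-g[:,0].mean())).round(1),"rho",np.hypot(*g[:,:2].mean(0)).round(3))
E
```

```text
scene bar n 195 mean [-0.0043 -0.003   0.0352] yaw in turret frame 83.2 [0.003  0.0135]
[ 39  63  65  48   0   0   0   0  12  39  28  13   0   0   0   0  52 259
 199   0   0   0  14 218 138   8   0   0   0   7 223  85  21   0   2  34]
   long_objective 0.63 az of mean -2.5 rho 0.079
   objective_b 0.92 az of mean 59.3 rho 0.075
   objective_b 0.71 az of mean 126.9 rho 0.066
   objective_b 0.64 az of mean -154.0 rho 0.058
   port_plug 0.43 az of mean -78.0 rho 0.065
side bar n 156 mean [-0.0044 -0.0057  0.0339] yaw in turret frame 85.2 [0.0028 0.0138]
[  4  63  51  12   0   0   0   0   5  10   5   1   0   0   0   0  26 251
 279   0   0   0   2 179 185  29   0   0   0   9 256  53   9   6   0   0]
   long_objective 0.8 az of mean -2.8 rho 0.076
   objective_b 0.85 az of mean 61.8 rho 0.076
   objective_b 0.77 az of mean 125.9 rho 0.07
   objective_b 0.6 az of mean -159.4 rho 0.059
   port_plug 0.61 az of mean -78.9 rho 0.049
wrist bar n 665 mean [-0.0003  0.0023  0.0367] yaw in turret frame 81.2 [0.0035 0.0129]
[117 100 236 302   4   0   0   0 207 418 408 124   0   0   0 263 748 434
  45   0   0   0   0   0   0  43   0   0   0   0   0   4 235  27  66 112]
   long_objective 0.85 az of mean -13.1 rho 0.07
   objective_b 0.84 az of mean -149.3 rho 0.063
   objective_b 0.75 az of mean 146.9 rho 0.064
   objective_b 0.43 az of mean 75.8 rho 0.058
   port_plug 0.59 az of mean -81.0 rho 0.066
```

The bar's yaw is about 82° in the turret frame, where 90° is wanted, and the objective is about 10° short of the index mark, so the turret has not clicked in. The tool's yaw already matches the wanted bar direction, so I'll go back down and squeeze the bar square.

arm_command --pt "0 0 0.02" --pt "0 0 0.02" --pt "0 0 0.02" --pt "0 0 0.02" --pt "0 0 0.012" --pt "0 0 0.01" --pt "0 0 0" --pt "0 0 0" --roll '[0,0,0,0,0,0,0,0]'

```text
clock: 13.12
tcp_pos: [0.5525, 0.0734, 0.3038]
ee_rot: [-0.0, 0.689, 0.725, -0.0]
contact_force: [0.6, -0.1, 0.8]
opening: 0.272
finger_force: 0.0
```

arm_command --pt "0 0 0" --pt "0 0 0" --pt "0 0 0" --pt "0 0 0" --pt "0 0 0" --pt "0 0 0" --roll '[0,0,0,0,0,0]' --fingers -0.7

```text
clock: 13.62
tcp_pos: [0.5522, 0.0734, 0.3041]
ee_rot: [-0.0, 0.689, 0.725, -0.0]
contact_force: [-5.7, 0.5, 3.1]
opening: 0.21
finger_force: 28.4
```

```bash
cat > chk.py <<'E'
from upfit import *
for n in ("scene","side"):
    p=eyes.get_image(n)
    r=nets.silhouettes(p,"long_objective")
    if r: print(n,round(r[0]["conf"],2),upfit(world(p,r[0]["pixels"]),.096,.482,.076))
E
python3 where.py; python3 chk.py
```

```text
joints [ 0.025  0.519  1.629  0.     0.993 -0.026] tcp [0.5522 0.0734 0.3041] y yaw 2.92 z [-0.  0. -1.] open 19.1 clock 13.6167 F [-5.7  0.5  3.1] ff 28.351833702181466
scene 0.67 (array([0.48290031, 0.08169824]), np.float64(0.8487183184844715), 436)
side 0.83 (array([0.48270952, 0.08145049]), np.float64(0.8909277575509279), 535)
```

arm_command --pt "0 0 0" --pt "0 0 0" --pt "0 0 0" --pt "0 0 0" --pt "0 0 0" --pt "0 0 0" --roll '[-0.045,-0.045,-0.045,-0.045,0,0]'

```text
clock: 14.32
tcp_pos: [0.5521, 0.0733, 0.3043]
ee_rot: [-0.0, 0.621, 0.784, -0.0]
contact_force: [-7.2, -0.2, 9.1]
opening: 0.211
finger_force: 27.7
```

```bash
python3 where.py; python3 chk.py; python3 -c "
from h import *
print(status.read_state()['torque'])
a=[]
for n in ('scene','wrist'):
    p=eyes.get_image(n)['pixels']; a.append(cv2.resize(p[140:300,200:360] if n=='scene' else p[60:300,130:370],(400,400),interpolation=cv2.INTER_CUBIC))
cv2.imwrite('pics/v4.png',np.hstack(a))"
```

```text
joints [ 0.025  0.519  1.629 -0.     0.994 -0.206] tcp [0.5521 0.0733 0.3043] y yaw 13.25 z [-0. -0. -1.] open 19.2 clock 14.3167 F [-7.2 -0.2  9.1] ff 27.702407422475517
scene 0.7 (array([0.48301528, 0.06605236]), np.float64(0.6118416400313588), 434)
side 0.93 (array([0.46942239, 0.04282696]), np.float64(5.193769568257409), 535)
[-0.04472086  1.61484373 -0.29720975]
```

View pics/v4.png

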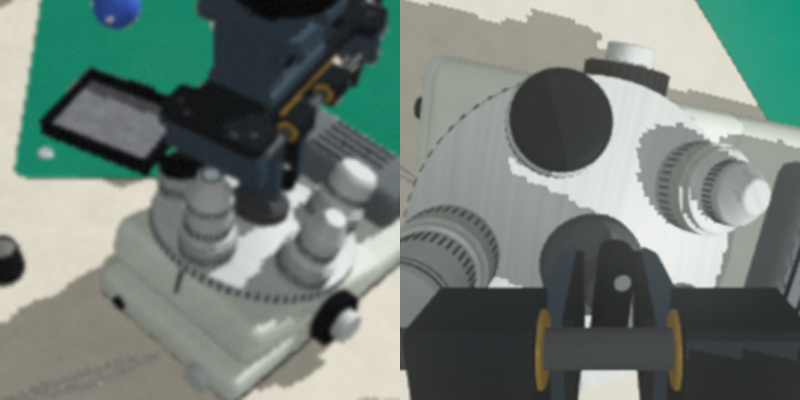

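The scene crop shows the objective now at (208,215), about in line with the mark at (180,280). The wrist crop shows the pads holding the bar. I'll release and see where it settles.

arm_command --pt "0 0 0" --pt "0 0 0" --pt "0 0 0" --pt "0 0 0" --pt "0 0 0" --pt "0 0 0" --roll '[0,0,0,0,0,0]' --fingers -0.43

```text
clock: 15.12
tcp_pos: [0.5526, 0.0734, 0.3038]
ee_rot: [0.0, 0.621, 0.784, 0.0]
contact_force: [0.0, 0.6, -1.0]
opening: 0.288
finger_force: 0.0
```

```bash
python3 where.py; python3 chk.py;python3 chk.py
```

```text
joints [ 0.025  0.52   1.629 -0.     0.992 -0.206] tcp [0.5526 0.0734 0.3038] y yaw 13.24 z [ 0. -0. -1.] open 26.2 clock 15.1167 F [ 0.   0.6 -1. ] ff 0.0
scene 0.97 (array([0.48305197, 0.06607637]), np.float64(0.6123105042922291), 430)
side 0.81 (array([0.48299181, 0.06588011]), np.float64(0.7054988392967559), 543)
scene 0.56 (array([0.48294056, 0.06605646]), np.float64(0.6405003139744354), 438)
side 0.88 (array([0.48295472, 0.06589413]), np.float64(0.7668877545965701), 547)
```

arm_command --pt "0 0 -0.01" --pt "0 0 -0.02" --pt "0 0 -0.02" --pt "0 0 -0.02" --pt "0 0 -0.02" --pt "0 0 -0.01" --pt "0 0 0" --roll '[0,0,0,0,0,0,0]'

```text
clock: 16.1
tcp_pos: [0.5528, 0.0734, 0.4063]
ee_rot: [0.002, 0.621, 0.784, 0.001]
contact_force: [0.3, -0.4, 0.1]
opening: 0.284
finger_force: 0.0
```

```bash
cat > model.py <<'E'
from upfit import *
r0=.062*np.cos(T15); h0=-.062*np.sin(T15)
def dists(q,X):
    cx,cy,yaw,a=q; R,c=frame(cx,cy,yaw); f=R.inv().apply(X-c); rho=np.hypot(f[:,0],f[:,1])
    ds=[np.where((rho>.026)&(rho<.085),f[:,2]*np.cos(T15)+np.sin(T15)*rho,.05)]
    ds.append(np.where(f[:,2]<.009,np.where(f[:,2]>-.004,rho-.023,.05),.05)); ds.append(np.where(rho<.022,f[:,2]-.008,.05))
    for k in range(5):
        P,o=portframe(cx,cy,yaw,a+k*2*np.pi/5,h0,r0); l=P.inv().apply(X-o); rr=np.hypot(l[:,0],l[:,1])
        ds.append(np.where((l[:,2]>.001)&(l[:,2]<.0175),rr-.021,.05))
        if k==0: ds.append(np.where((l[:,2]>.018)&(l[:,2]<.077),rr-prof(l[:,2]*1e3-1)/1e3,.05)); ds.append(np.where(rr<.0095,l[:,2]-.076,.05))
    b=(Ro.from_euler("z",-a)).apply(f)-[0,0,.031]
    e=np.abs(b)-[.006,.023,.009]; ds.append(np.linalg.norm(np.maximum(e,0),axis=1)+np.minimum(e.max(1),0))
    D=np.array(ds); i=np.abs(D).argmin(0); return D[i,np.arange(len(X))],i
def fitq(X,q): return least_squares(lambda q:np.clip(dists(q,X)[0],-.02,.02)*1e3,q,loss="cauchy",f_scale=1.5,x_scale=[.005,.005,.05,.05],diff_step=1e-4)
def basefit(W,cx,cy):  # front face line: robust
    W=W[(W[:,2]>.012)&(W[:,2]<.03)&(W[:,1]>.03)&(W[:,1]<.135)&(W[:,0]<.46)]
    s=least_squares(lambda q:(W[:,0]-q[0]-q[1]*(W[:,1]-.08))*1e3,[.438,0],loss="cauchy",f_scale=1.); return s.x.round(4),len(W)
E
python3 where.py; python3 - <<'E'
from model import *
A=[]
for n in ("scene","side","wrist"):
    p=eyes.get_image(n)
    h=nets.silhouettes(p,"handle")[0]; r=nets.silhouettes(p,"long_objective")[0]; m=nets.silhouettes(p,"microscope")[0]
    W=world(p,h["pixels"]|r["pixels"]); W=W[(W[:,2]>.05)&(W[:,2]<.185)&(np.hypot(W[:,0]-.54,W[:,1]-.07)<.12)]; A.append(W if n!="wrist" else W[::3])
    s=min([fitq(W,[.544,.073,.04,a]) for a in (-.15,0,.1,.2)],key=lambda s:s.cost)
    print(n,r["conf"],s.x.round(4),np.degrees(s.x[2:]).round(1),s.cost/len(W),"upfit",upfit(world(p,r["pixels"]),.096,.482,.07),"front",basefit(world(p,m["pixels"]),0,0))
W=np.vstack(A); s=min([fitq(W,[.544,.073,.04,a]) for a in (-.15,0,.1,.2)],key=lambda s:s.cost); print("all",s.x.round(4),np.degrees(s.x[2:]).round(1))
for a in np.radians([-4,-2,0,2,4,6,8]):
    t=least_squares(lambda q:np.clip(dists([q[0],q[1],q[2],a],W)[0],-.02,.02)*1e3,[.544,.073,.04],loss="cauchy",f_scale=1.5,x_scale=[.005,.005,.05],diff_step=1e-4); print(np.degrees(a),t.x.round(4),t.cost/len(W))
E
```

```text
joints [ 0.025  0.396  1.513  0.     1.228 -0.206] tcp [0.5528 0.0734 0.4063] y yaw 13.24 z [ 0.004  0.    -1.   ] open 25.8 clock 16.1 F [ 0.3 -0.4  0.1] ff 0.0
scene 0.91 [0.5445 0.0741 0.03   0.0862] [1.7 4.9] 2.0964214370475367 upfit (array([0.483012  , 0.06611096]), np.float64(0.6413401390425819), 448) front (array([ 0.4391, -0.0385]), 209)
side 0.77 [ 0.5446  0.0735 -0.0244  0.1306] [-1.4  7.5] 2.063062420777086 upfit (array([0.48299125, 0.06597168]), np.float64(0.7663457729125828), 545) front (array([ 0.4391, -0.0375]), 223)
wrist 0.73 [0.5445 0.0732 0.0442 0.0698] [2.5 4. ] 1.8096536807215386 upfit (array([0.482, 0.07 ]), np.float64(nan), 0) front (array([ 0.44  , -0.0819]), 51)
all [0.5445 0.0735 0.0277 0.0828] [1.6 4.7]
-4.0 [0.5442 0.0794 0.2171] 2.493405132433029
-2.0 [0.5447 0.0736 0.1471] 2.100335071251492
0.0 [0.5445 0.0736 0.1114] 2.0470478034581405
2.0 [0.5444 0.0738 0.082 ] 2.017007377321707
4.0 [0.5442 0.074  0.0448] 1.998041700867258
6.000000000000001 [0.5445 0.0738 0.013 ] 2.002416924172101
8.0 [ 0.5445  0.074  -0.0199] 2.0388396318956787
  return _methods._mean(a, axis=axis, dtype=dtype,
  ret = ret.dtype.type(ret / rcount)
```

The base yaw is 2.2° (front-face slope), so the turret now stands about 4.7° past the click. I'll go back and turn it slightly clockwise.

arm_command --pt "0 0 0.02" --pt "0 0 0.02" --pt "0 0 0.02" --pt "0 0 0.02" --pt "0 0 0.012" --pt "0 0 0.01" --pt "0 0 0" --pt "0 0 0" --roll '[0,0,0,0,0,0,0,0]'

```text
clock: 17.37
tcp_pos: [0.5525, 0.0734, 0.3017]
ee_rot: [-0.0, 0.621, 0.784, -0.0]
contact_force: [0.3, 0.7, 0.6]
opening: 0.287
finger_force: 0.0
```

arm_command --pt "0 0 0" --pt "0 0 0" --pt "0 0 0" --pt "0 0 0" --pt "0 0 0" --pt "0 0 0" --pt "0 0 0" --pt "0 0 0" --pt "0 0 0" --roll '[0.05,0.05,0.05,0.05,0,0,0,0,0]' --fingers -0.7

```text
clock: 18.12
tcp_pos: [0.5517, 0.0733, 0.3022]
ee_rot: [-0.001, 0.696, 0.718, -0.001]
contact_force: [-4.9, -1.6, -3.1]
opening: 0.206
finger_force: 29.2
```

```bash
python3 where.py; python3 chk.py
```

```text
joints [ 0.025  0.522  1.631 -0.     0.99  -0.006] tcp [0.5517 0.0733 0.3022] y yaw 1.79 z [-0.002 -0.    -1.   ] open 18.7 clock 18.1167 F [-4.9 -1.6 -3.1] ff 29.184092860668898
scene 0.9 (array([0.48255358, 0.07408682]), np.float64(0.6519674821358605), 440)
side 0.88 (array([0.48238341, 0.07397347]), np.float64(0.8237828055644973), 536)
```

arm_command --pt "0 0 0" --pt "0 0 0" --pt "0 0 0" --pt "0 0 0" --roll '[-0.02,-0.02,0,0]'

```text
clock: 18.65
tcp_pos: [0.5516, 0.0732, 0.3022]
ee_rot: [-0.001, 0.681, 0.732, -0.001]
contact_force: [-5.5, -2.6, -3.3]
opening: 0.205
finger_force: 29.0
```

```bash
python3 where.py; python3 chk.py
```

```text
joints [ 2.500e-02  5.220e-01  1.631e+00 -1.000e-03  9.900e-01 -4.600e-02] tcp [0.5516 0.0732 0.3022] y yaw 4.09 z [-0.002 -0.001 -1.   ] open 18.6 clock 18.65 F [-5.5 -2.6 -3.3] ff 29.0307929366827
scene 0.92 (array([0.48266639, 0.0701242 ]), np.float64(0.728856475449494), 448)
side 0.75 (array([0.48259713, 0.07009387]), np.float64(0.709464469306407), 534)
```

arm_command --pt "0 0 0" --pt "0 0 0" --pt "0 0 0" --pt "0 0 0" --pt "0 0 -0.02" --pt "0 0 -0.02" --pt "0 0 -0.02" --pt "0 0 -0.02" --pt "0 0 -0.02" --pt "0 0 0" --roll '[0,0,0,0,0,0,0,0,0,0]' --fingers -0.43

```text
clock: 19.68
tcp_pos: [0.5533, 0.0735, 0.4057]
ee_rot: [0.002, 0.682, 0.732, 0.002]
contact_force: [0.9, 0.0, 0.3]
opening: 0.288
finger_force: 0.0
```

```bash
python3 where.py; python3 chk.py; python3 - <<'E'
from model import *
A=[]
for n in ("scene","wrist"):
    p=eyes.get_image(n); h=nets.silhouettes(p,"handle")[0]; r=nets.silhouettes(p,"long_objective")[0]
    W=world(p,h["pixels"]|r["pixels"]); W=W[(W[:,2]>.05)&(W[:,2]<.185)&(np.hypot(W[:,0]-.54,W[:,1]-.07)<.12)]; W=W[::1 if n=="scene" else 3]; A.append(W)
    s=min([fitq(W,[.544,.073,.04,a]) for a in (-.1,0,.1)],key=lambda s:s.cost); print(n,s.x.round(4),np.degrees(s.x[2:]).round(1),s.cost/len(W),upfit(world(p,r["pixels"]),.096,.482,.07))
p=eyes.get_image("scene"); 
for l in ("tray","loupe","tweezers"):
    for r in nets.silhouettes(p,l)[:1]:
        W=world(p,r["pixels"]); W=W[W[:,2]>.001]
        print(l,r["conf"],np.median(W,0).round(3),[np.round(v,3) for v in cv2.minAreaRect(W[:,:2].astype(np.float32))])
        if l=="tray":
            F=W[(W[:,2]<.010)]; print(" floor",[np.round(v,4) for v in cv2.minAreaRect(F[:,:2].astype(np.float32))]); T=W[W[:,2]>.016]; print(" rim",[np.round(v,4) for v in cv2.minAreaRect(T[:,:2].astype(np.float32))], np.percentile(T[:,:2],[1,99],axis=0))
E
```

```text
joints [ 0.025  0.397  1.514  0.     1.225 -0.046] tcp [0.5533 0.0735 0.4057] y yaw 4.07 z [ 0.006  0.    -1.   ] open 26.2 clock 19.6833 F [0.9 0.  0.3] ff 0.0
scene 0.61 (array([0.48246535, 0.07024115]), np.float64(0.680699398308348), 442)
side 0.83 (array([0.48269559, 0.07005458]), np.float64(0.7880214762764972), 527)
scene [0.5444 0.0736 0.0246 0.0328] [1.4 1.9] 2.4356287160235435 (array([0.48171001, 0.07016067]), np.float64(1.2105442551146872e-06), 1)
wrist [ 0.5447  0.0731  0.0678 -0.0114] [ 3.9 -0.7] 1.763136376587105 (array([0.48289758, 0.06936801]), np.float64(0.9828760725911281), 1476)
tray 0.88 [0.577 0.291 0.007] [array([0.576, 0.29 ]), array([0.097, 0.117]), np.float64(19.51)]
 floor [array([0.5756, 0.2888]), array([0.0926, 0.1157]), np.float64(19.5125)]
 rim [array([0.5755, 0.2898]), array([0.0974, 0.117 ]), np.float64(19.5095)] [[0.51732164 0.2223833 ]
 [0.63234095 0.35271628]]
loupe 0.52 [0.392 0.208 0.024] [array([0.395, 0.213]), array([0.031, 0.03 ]), np.float64(25.496)]
tweezers 0.53 [0.371 0.09  0.006] [array([0.366, 0.094]), array([0.017, 0.091]), np.float64(69.584)]
```

arm_command --pt "0.0017 -0.0177 0" --pt "0 -0.0177 0" --pt "0 -0.0177 0" --pt "0 -0.0177 0" --pt "0 0 0" --pt "0 0 0" --pt "0 0 0" --pt "0 0 0" --pt "0 0 0" --pt "0 0 0" --pt "0 0 0" --pt "0 0 0" --roll '[0.12,0.12,0.12,0.12,0.12,0.12,0.12,0.12,0.12,0.12,0.12,0.12]' --fingers 0.1

```text
clock: 21.38
tcp_pos: [0.4826, 0.0827, 0.4018]
ee_rot: [0.0, 0.995, 0.098, 0.0]
contact_force: [0.2, 0.4, -0.3]
opening: 0.551
finger_force: 0.0
```

arm_command --pt "0 0 0" --pt "0 0 0" --pt "0 0 0" --pt "0 0 0" --roll '[0.12,0.12,0,0]'

```text
clock: 21.72
tcp_pos: [0.4826, 0.0827, 0.4017]
ee_rot: [-0.0, 1.0, -0.017, 0.0]
contact_force: [-0.6, 0.4, -0.0]
opening: 0.548
finger_force: 0.0
```

```bash
python3 where.py .4826,.0702,.3118
```

```text
joints [0.048 0.308 1.674 0.    1.159 1.653] tcp [0.4826 0.0827 0.4017] y yaw -91.97 z [ 0.  0. -1.] open 49.9 clock 21.7167 F [-0.6  0.4 -0. ] ff 0.0
tool delta [0.0005 0.0125 0.0899]
```

arm_command --pt "0.0005 0.0125 0" --pt "0 0 0" --pt "0 0 0.01" --pt "0 0 0.015" --pt "0 0 0.015" --pt "0 0 0.015" --pt "0 0 0.015" --pt "0 0 0.01" --pt "0 0 0.01" --pt "0 0 0" --roll '[0,0,0,0,0,0,0,0,0,0]'

```text
clock: 22.55
tcp_pos: [0.4822, 0.0704, 0.3102]
ee_rot: [0.0, 1.0, -0.018, -0.001]
contact_force: [-1.7, 0.2, -0.3]
opening: 0.553
finger_force: 0.0
```

```bash
python3 where.py .4826,.0702,.3118; python3 chk.py; python3 -c "
from h import *
a=[]
for n in ('scene','side'):
    p=eyes.get_image(n)['pixels']; a.append(cv2.resize(p[140:300,180:340],(400,400),interpolation=cv2.INTER_CUBIC))
cv2.imwrite('pics/v5.png',np.hstack(a))"
```

```text
joints [0.022 0.431 1.79  0.    0.923 1.628] tcp [0.4822 0.0704 0.3102] y yaw -92.03 z [-0.003  0.    -1.   ] open 50.3 clock 22.55 F [-1.7  0.2 -0.3] ff 0.0
tool delta [ 0.0004  0.0002 -0.0016]
scene 0.58 (array([0.48253625, 0.06994996]), np.float64(0.6706921967269894), 190)
side 0.73 (array([0.48285468, 0.06975234]), np.float64(0.8278638892926862), 218)
```

View pics/v5.png

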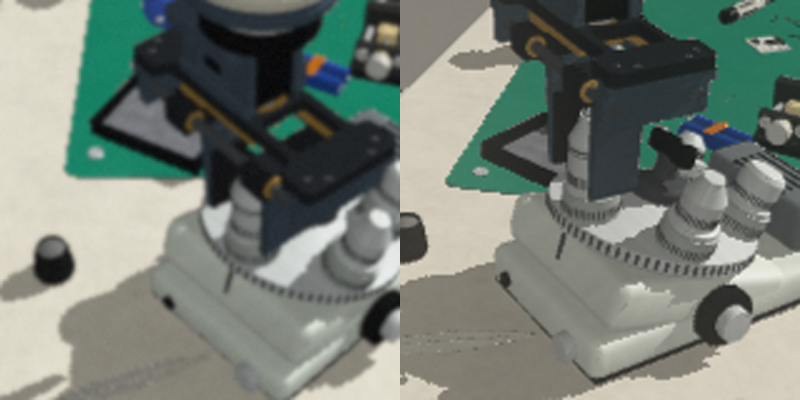

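The pictures show the long objective between the fingers at (245,215), in line with the index mark. Now I'll grip it.

arm_command --pt "0 0 0" --pt "0 0 0" --pt "0 0 0" --pt "0 0 0" --pt "0 0 0" --pt "0 0 0" --roll '[0,0,0,0,0,0]' --fingers -1

```text
clock: 23.35
tcp_pos: [0.4826, 0.0702, 0.3119]
ee_rot: [-0.0, 1.0, -0.019, 0.0]
contact_force: [-0.3, -0.8, 3.9]
opening: 0.369
finger_force: 30.0
```

arm_command --pt "0 0 -0.0003" --pt "0 0 -0.0003" --pt "0 0 -0.0003" --pt "0 0 -0.0003" --pt "0 0 -0.0003" --pt "0 0 -0.0003" --roll '[-0.1,-0.1,-0.1,-0.1,-0.1,-0.1]'

```text
clock: 23.85
tcp_pos: [0.4827, 0.0701, 0.3134]
ee_rot: [0.0, 0.96, 0.28, -0.0]
contact_force: [1.9, 0.2, -2.4]
opening: 0.368
finger_force: 30.0
```

```bash
python3 where.py .4826,.0702,.3118;python3 chk.py; python3 -c "
from h import *
print(status.read_state()['torque'])"
```

```text
joints [ 0.022  0.427  1.787 -0.     0.928  1.026] tcp [0.4827 0.0701 0.3134] y yaw -57.53 z [-0. -0. -1.] open 33.5 clock 23.85 F [ 1.9  0.2 -2.4] ff 29.998197555541992
tool delta [-0.     -0.0001  0.0016]
scene 0.68 (array([0.48239866, 0.07093407]), np.float64(0.6405510353436096), 379)
side 0.94 (array([0.4824072 , 0.07061085]), np.float64(0.7380684393137171), 394)
[-2.72577774e-01 -7.96156437e-02  1.09765427e-04]
```

arm_command --pt "0 0 -0.0003" --pt "0 0 -0.0003" --pt "0 0 -0.0003" --pt "0 0 -0.0003" --pt "0 0 -0.0003" --pt "0 0 -0.0003" --pt "0 0 -0.0003" --pt "0 0 -0.0003" --pt "0 0 -0.0003" --pt "0 0 -0.0003" --pt "0 0 -0.0003" --pt "0 0 -0.0003" --roll '[-0.1,-0.1,-0.1,-0.1,-0.1,-0.1,-0.1,-0.1,-0.1,-0.1,-0.1,-0.1]'

```text
clock: 25.05
tcp_pos: [0.4829, 0.0701, 0.3172]
ee_rot: [0.0, 0.636, 0.772, 0.0]
contact_force: [2.0, -0.9, -2.8]
opening: 0.366
finger_force: 30.0
```

arm_command --pt "0 0 -0.0003" --pt "0 0 -0.0003" --pt "0 0 -0.0003" --pt "0 0 -0.0003" --pt "0 0 -0.0003" --pt "0 0 -0.0003" --pt "0 0 -0.0003" --pt "0 0 -0.0003" --pt "0 0 -0.0003" --pt "0 0 -0.0003" --pt "0 0 0" --roll '[-0.1,-0.1,-0.1,-0.1,-0.1,-0.1,-0.1,-0.1,-0.1,-0.1,0]'

```text
clock: 25.97
tcp_pos: [0.4829, 0.0702, 0.3202]
ee_rot: [0.0, 0.188, 0.982, 0.0]
contact_force: [4.0, 0.6, -2.3]
opening: 0.362
finger_force: 30.0
```

```bash
python3 where.py .4826,.0702,.3118; python3 -c "
from upfit import *
print(status.read_state()['torque'])
for n in ('scene','side'):
    p=eyes.get_image(n)
    r=nets.silhouettes(p,'long_objective')
    if r: W=world(p,r[0]['pixels']); print(n,round(r[0]['conf'],2),upfit(W,.1045,.482,.070),np.percentile(W[:,2],[50,95,99]))"
```

```text
joints [ 0.022  0.416  1.779  0.     0.945 -1.171] tcp [0.4829 0.0702 0.3202] y yaw 68.36 z [ 0.001  0.    -1.   ] open 33.0 clock 25.9667 F [ 4.   0.6 -2.3] ff 29.99806433916092
tool delta [ 0.0002 -0.0001  0.0084]
[-0.06143838 -0.76192925  0.05462758]
scene 0.59 (array([0.482, 0.07 ]), np.float64(nan), 0) [0.02256455 0.03013901 0.0315797 ]
side 0.53 (array([0.48005135, 0.06603356]), np.float64(0.8223921046086602), 13) [0.12076711 0.13131681 0.13711121]
  return _methods._mean(a, axis=axis, dtype=dtype,
  ret = ret.dtype.type(ret / rcount)
```

arm_command --pt "0 0 -0.001" --pt "0 0 -0.001" --pt "0 0 -0.001" --pt "0 0 -0.002" --pt "0 0 0" --roll '[-0.05,-0.05,0,0,0]'

```text
clock: 26.58
tcp_pos: [0.4824, 0.0702, 0.3253]
ee_rot: [-0.0, 0.141, 0.99, -0.0]
contact_force: [-0.4, -0.9, -0.3]
opening: 0.368
finger_force: 30.0
```

arm_command --pt "0 0 -0.005" --pt "0 0 -0.01" --pt "0 0 -0.01" --pt "0 0 -0.01" --pt "0 0 -0.01" --pt "0 0 0" --pt "0 0 0" --roll '[0,0,0,0,0,0,0]'

```text
clock: 27.17
tcp_pos: [0.4824, 0.0702, 0.3704]
ee_rot: [0.0, 0.14, 0.99, 0.0]
contact_force: [-0.1, -0.4, -2.4]
opening: 0.369
finger_force: 30.0
```

```bash
python3 where.py .575,.29,.3702; python3 -c "
from upfit import *
a=[]
for n in ('scene','side'):
    p=eyes.get_image(n); a.append(cv2.resize(p['pixels'][100:280,180:360],(400,400),interpolation=cv2.INTER_CUBIC))
    for r in nets.silhouettes(p,'long_objective')[:2]: W=world(p,r['pixels']); print(n,round(r['conf'],2),r['xy'],np.percentile(W[:,2],[2,50,95,99]),np.median(W,0))
cv2.imwrite('pics/v6.png',np.hstack(a))"
```

```text
joints [ 0.022  0.344  1.721  0.     1.076 -1.268] tcp [0.4824 0.0702 0.3704] y yaw 73.92 z [ 0.001  0.    -1.   ] open 33.6 clock 27.1667 F [-0.1 -0.4 -2.4] ff 29.999637007713318
tool delta [-0.0281  0.2368  0.0003]
scene 0.7 [274.9, 207.2] [0.1569446  0.18506916 0.21487845 0.21909702] [0.46550013 0.06845198 0.18506916]
side 0.58 [252.9, 184.8] [0.11214489 0.16675484 0.20825727 0.21266044] [0.47032009 0.06319377 0.16675484]
side 0.26 [178.9, 234.3] [0.00130859 0.01850259 0.02895287 0.02971731] [0.39249917 0.20487333 0.01850259]
```

View pics/v6.png

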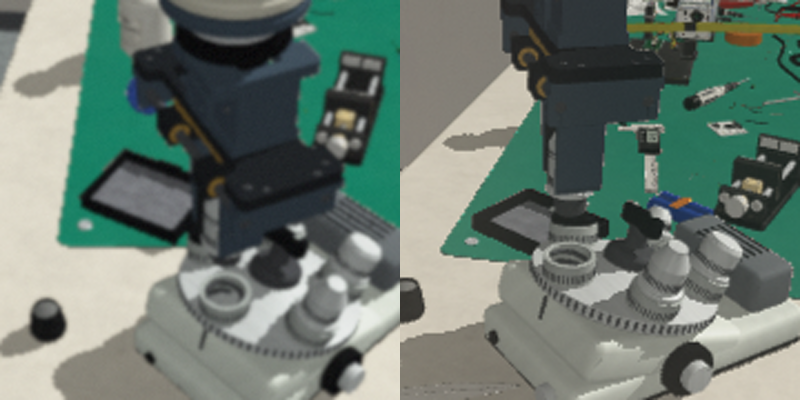

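The objective is out and held upright, and the empty port shows at (225,290) in the scene crop. The tray is at (140,190). I'll move over the tray.

arm_command --pt "0 0 -0.01" --pt "0 0 -0.01" --pt "-0.003 0.0237 0" --pt "-0.003 0.0237 0" --pt "-0.003 0.0237 0" --pt "-0.003 0.0237 0" --pt "-0.003 0.0237 0" --pt "-0.003 0.0237 0" --pt "-0.003 0.0237 0" --pt "-0.003 0.0237 0" --pt "-0.003 0.0237 0" --pt "-0.001 0.0237 0" --roll '[0,0,0,0,0,0,0,0,0,0,0,0]'

```text
clock: 28.37
tcp_pos: [0.5754, 0.2913, 0.3893]
ee_rot: [-0.0, 0.14, 0.99, -0.0]
contact_force: [1.2, -0.4, -2.7]
opening: 0.368
finger_force: 30.0
```

arm_command --pt "0 0 0.02" --pt "0 0 0.02" --pt "0 0 0.02" --pt "0 0 0.02" --pt "0 0 0.02" --pt "0 0 0.02" --pt "0 0 0.015" --pt "0 0 0.01" --pt "0 0 0" --pt "0 0 0" --roll '[0,0,0,0,0,0,0,0,0,0]'

```text
clock: 29.2
tcp_pos: [0.575, 0.2903, 0.2449]
ee_rot: [-0.0, 0.139, 0.99, -0.0]
contact_force: [0.0, 0.4, -2.2]
opening: 0.368
finger_force: 30.0
```

```bash
python3 where.py .575,.29,.222; python3 -c "
from upfit import *
for n in ('scene','side'):
    p=eyes.get_image(n)
    if n=='scene': cv2.imwrite('pics/v7.png',cv2.resize(p['pixels'][90:260,160:330],(500,500),interpolation=cv2.INTER_CUBIC))
    for r in nets.silhouettes(p,'long_objective')[:1]: W=world(p,r['pixels']); print(n,round(r['conf'],2),r['xy'],np.percentile(W[:,2],[2,50,95,99]),np.median(W,0))
"
```

```text
joints [ 0.375  0.696  1.449  0.     0.998 -0.916] tcp [0.575  0.2903 0.2449] y yaw 73.97 z [-0.001 -0.    -1.   ] open 33.5 clock 29.2 F [ 0.   0.4 -2.2] ff 29.999426007270813
tool delta [-0.0001 -0.0002  0.0229]
scene 0.47 [199.2, 245.7] [0.00058143 0.02264207 0.02993148 0.03065983] [0.39181114 0.20790276 0.02264207]
```

View pics/v7.png

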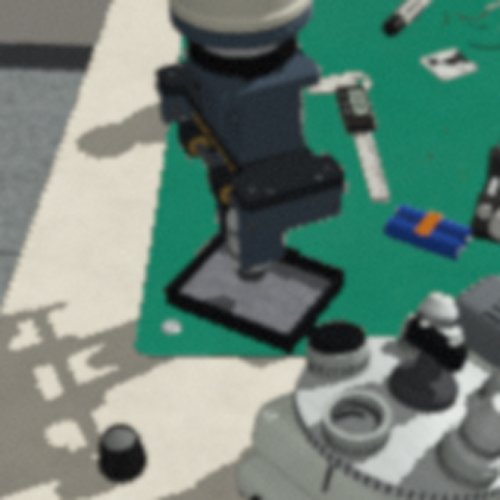

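The objective is over the middle of the tray (crop 250,270). I'll lower it gently.

arm_command --pt "0 0 0.008" --pt "0 0 0.007" --pt "0 0 0.004" --pt "0 0 0.001" --pt "0 0 0.001" --pt "0 0 0" --roll '[0,0,0,0,0,0]'

```text
clock: 29.9
tcp_pos: [0.5749, 0.2902, 0.2239]
ee_rot: [-0.0, 0.139, 0.99, -0.0]
contact_force: [0.0, 0.5, -1.7]
opening: 0.367
finger_force: 30.0
```

arm_command --pt "0 0 0.001" --pt "0 0 0" --roll '[0,0]'

```text
clock: 30.07
tcp_pos: [0.575, 0.2903, 0.2232]
ee_rot: [0.0, 0.139, 0.99, 0.0]
contact_force: [-0.4, 0.5, -1.9]
opening: 0.369
finger_force: 30.0
```

arm_command --pt "0 0 0.001" --pt "0 0 0" --roll '[0,0]'

```text
clock: 30.23
tcp_pos: [0.575, 0.2903, 0.2224]
ee_rot: [0.0, 0.139, 0.99, 0.0]
contact_force: [-0.1, 1.0, 1.0]
opening: 0.374
finger_force: 30.0
```

Contact has been made (force now +1.0 N, from −1.9 N). One small step more, then release.

arm_command --pt "0 0 0.0005" --pt "0 0 0" --pt "0 0 0" --roll '[0,0,0]'

```text
clock: 30.48
tcp_pos: [0.5751, 0.2903, 0.2223]
ee_rot: [0.0, 0.139, 0.99, 0.0]
contact_force: [-2.2, -0.8, 9.0]
opening: 0.369
finger_force: 30.0
```

arm_command --pt "0 0 0" --pt "0 0 0" --pt "0 0 0" --pt "0 0 0" --pt "0 0 0" --pt "0 0 0" --roll '[0,0,0,0,0,0]' --fingers 0.2

```text
clock: 30.98
tcp_pos: [0.5749, 0.2903, 0.2215]
ee_rot: [-0.0, 0.139, 0.99, -0.0]
contact_force: [0.3, 0.3, 0.5]
opening: 0.602
finger_force: 0.0
```

arm_command --pt "0 0 -0.01" --pt "0 0 -0.02" --pt "0 0 -0.03" --pt "0 0 -0.03" --pt "0 0 -0.03" --pt "0 0 -0.02" --pt "0 0 0" --pt "0 0 0" --roll '[0,0,0,0,0,0,0,0]'

```text
clock: 31.65
tcp_pos: [0.575, 0.2903, 0.3634]
ee_rot: [0.001, 0.139, 0.99, 0.001]
contact_force: [-0.5, -0.5, -1.1]
opening: 0.601
finger_force: 0.0
```

```bash
python3 where.py; python3 -c "
from upfit import *
a=[]
for n in ('scene','side'):
    p=eyes.get_image(n); a.append(cv2.resize(p['pixels'][90:290,150:350],(400,400),interpolation=cv2.INTER_CUBIC))
    for l in ('long_objective','loupe','tweezers'):
        for r in nets.silhouettes(p,l)[:1]:
            W=world(p,r['pixels']); print(n,l,round(r['conf'],2),np.round(r['xy']),np.percentile(W[:,2],[2,50,99]).round(3),np.median(W,0).round(3),upfit(W,.006,.575,.29) if l[:2]=='lo' and r['conf']>.5 else '')
cv2.imwrite('pics/v8.png',np.hstack(a))" 2>/dev/null
```

```text
joints [ 0.375  0.559  1.346 -0.     1.234 -0.916] tcp [0.575  0.2903 0.3634] y yaw 73.97 z [ 0.003  0.001 -1.   ] open 54.6 clock 31.65 F [-0.5 -0.5 -1.1] ff 0.0
scene long_objective 0.96 [246. 179.] [0.009 0.054 0.083] [0.566 0.281 0.054] (array([0.57362603, 0.29104056]), np.float64(0.7976872023652877), 284)
scene loupe 0.79 [200. 245.] [0.002 0.022 0.031] [0.392 0.208 0.022] (array([0.575, 0.29 ]), np.float64(nan), 0)
scene tweezers 0.75 [232. 290.] [-0.001  0.005  0.011] [0.372 0.089 0.005] 
side long_objective 0.66 [242. 189.] [0.004 0.046 0.081] [0.568 0.28  0.046] (array([0.57422211, 0.29051691]), np.float64(0.9877639572615053), 298)
side loupe 0.55 [183. 237.] [0.003 0.02  0.03 ] [0.392 0.205 0.02 ] (array([0.575, 0.29 ]), np.float64(nan), 0)
side tweezers 0.71 [194. 276.] [-0.001  0.005  0.009] [0.37  0.088 0.005]
```

View pics/v8.png

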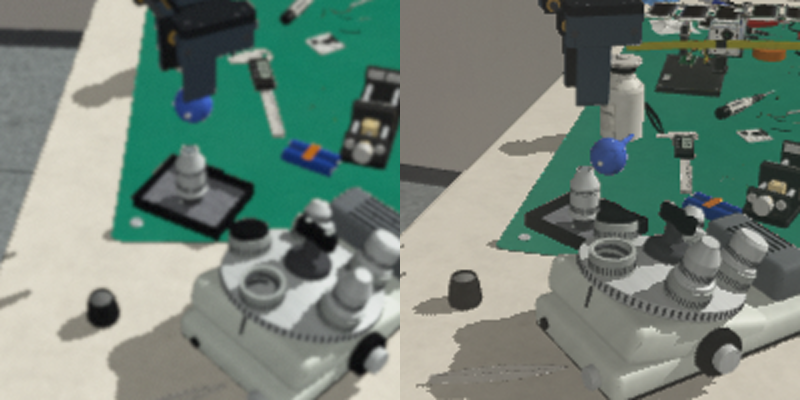

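The objective stands upright in the middle of the tray (190,175), with its nose at z ≈ 0.082 m. The loupe and tweezers have not moved and the gripper is clear, so I'll hand in.

```bash
python3 -c "
from rig import env
print(env.hand_in())"
```

```text
the job is handed in; nothing more can be done
None
```

The long objective is unscrewed and stands upright, threaded end down, in the middle of the tray, and the job was handed in at about 32 s. The rig gave no verdict back; the turret did not visibly snap into the front click, so I set it there by measurement, to within about 1–2 mm (step 1 allows 4 mm).

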